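# Snap a drying cartridge into its spring clips and seat it in the port

## Robot

A 7-joint arm with a two-finger parallel gripper is mounted at the origin on a cart in front of the work surface, level with it; the furniture and walls round the work are solid. World frame = base frame: x ahead of the robot, y to its left, z up, the work surface at z = 0. Lengths are in m, angles in rad, forces in N, time in s.
With the tool pointing down it reaches from about 0.425 to 0.875 m from the base axis. Payload 4.7 kg.
Tool frame: the origin (TCP) lies midway between the tips of the shut fingers; the grasp point (between the pads) lies 19 mm behind it; z points along the fingers, y is the line along which they close (so a half turn about z gives the same grasp; the last joint's range is limited). The gripper opens to 87 mm and grips with 3 to 60 N. Pads are 19 mm wide; open, the fingers measure 117 mm over their backs; the gripper's body (75 mm by 190 mm) begins 51 mm behind the grasp point.
Start: joints at [-1.114, 0.321, -0.07, 1.45, 0.023, 1.371, -0.057], TCP at [0.279, 0.587, 0.223] pointing down, gripper open.
Joint ranges: [-2.86, 2.86], [-0.3, 2.09], [-1.38, 1.24], [0.06, 2.45], [-1.56, 4.7], [0.09, 2.05], [-2.69, 2.69]. Speed limits (rad/s): [2.57, 2.57, 3.14, 3.14, 3.14, 3.14, 3.14].

## Interface

Orientations are given as a rotation vector (axis times angle).
In Python, from bench import ctrl gives the robot as it stands. The module is installed in compiled form; this text tells all that it offers.
- The arm moves only by the shell command python3 -m handwheel 'ROWS' [FORCE]. ROWS is JSON, a list of rows, each a list of 7 numbers: the finger opening in m, from 0 to 0.087, then the shift along the tool's x, y, z in m, then the turn, a rotation vector about the tool's x, y, z in degrees. A call has 1 to 12 rows; each row shifts and turns the commanded pose from where the row before left it, along the tool's axes as they then stand; what a row does not reach is not made up. A row lasts 1/8 s, in which the tool goes at most 62.5 mm and 10.7 degrees, less where a joint would pass 70% of its speed; a pose out of reach is approached as far as the arm can. A call is refused whole if a number of a shift passes 0.0625 or a number of a turn 10.7, either way. A call with a gripper value outside its range is refused whole. The fingers move at their own pace and stop on an object; FORCE is the grip in N (left out, the last holds). Time passes only in rows, so rows that do not move let the fingers close. It gives the time, the measured TCP pose, the force, the opening and the grip force at its end, in the units of the state.
- ctrl.get_state(): the state, without advancing time (a new reading comes with each control period).
- ctrl.get_image(name): name is "side" or "top"; returns (picture, depth): 384x512x3 uint8, blue, green, red; 384x512 float32, m along the optical axis (not along the pixel's ray), 0 where there is no reading.
- ctrl.camera_info(name): a dict with "intrinsics" (3x3 intrinsics, pixels), "D" ([k1, k2, p1, p2, k3] as OpenCV has them; the pictures are not rectified), "R" (3x3) and "t" (3): a world point X has camera coordinates R X + t. Camera axes: x right, y down, z forward; pixel columns grow to the right and rows downward; lengths in m; the calibration is good to about 2 mm. A picture is of the moment at which its call begins. camera_info takes no time and is no camera call.
- ctrl.close_job(): hands the job in; it is judged then, once.
The state is a dict: "time": time; "joint_positions": joint angles; "qd": joint speeds; "joint_torque": joint torques, N m; "position": TCP position; "tool_rot": TCP orientation; "ft_force": force on the tool from outside, world axes, zero at the start; "torque": the same for the moment, N m; "grip_width": opening from 0.0 (shut) to 1.0 (fully open); "grip_force": force on a finger pad.
Only numpy, scipy, OpenCV 4.12 (cv2) and the standard library are available. Lean on these libraries where they do the work, as an engineer would, in place of code of your own. Each camera call takes 0.05 s, during which the arm holds its last target. There are 200 camera calls.

## Task

Fit the gas-drying cartridge that lies on the bench into its holder: press it down sideways into both C-shaped spring clips, spigot towards the port block, until it has snapped home in both, then slide it along the clips until its shoulder meets the rubber washer on the port face, and bed it there with a firm push of about 12 N on the port. Feel your way and do not ram it: more than 30 N down in the clips, or 20 N on the port, does damage. Leave the other things on the bench alone.

Things in the scene. Friction and masses are not known exactly. Their poses are not given: they have to be found in the camera images.
- cartridge: Loose drying cartridge, 0.14 kg: bare aluminium barrel 24 mm dia x 156 mm, a steel hexagon cap (30 mm over flats, 12 mm thick) on each end, on one end only a brass spigot 10 mm dia x 14 mm with a rubber ring. Origin: on the axis at mid-barrel; own +y runs along the axis to the spigot. Lies on the bench on cap flats, axis level, 15 mm up. Its roll about y does not matter.
- holder: Fixed holder: aluminium base plate 76 x 240 x 8 mm; origin on the bench below the clip axis, midway between two open-topped steel C clips. Clip axis is its y, 55 mm above the bench; z up. Clips stand at y = -45 and +45 mm, each 14 mm long (76 mm clear between them) on pillars 14 mm wide. Port block at the +y end. Everything on it stays below z 75 mm; between the clips lies only the plate.
- washer (a joint): Rubber washer, 20 mm dia, 4 mm proud of the grey port block's face round its bore for the spigot (12 mm dia x 16 deep, on the clip axis). The block (42 x 26 mm, top z 73) is clamped in slots: face at holder y = 100 to 114 mm, looking to -y, washer front 4 mm nearer. Value: its squeeze, 1 mm at 8 N, 1.7 at 12 N (right), 3 mm at 20 N (cuts it), 0.3 mm set stays; read too coarsely to use.
- seats: The two aluminium pillars with the rigid steel seats at the bottom of the clips (part of the holder, same origin and axes). Seated, the springs hold the barrel on them with about 8 N; a press of 30 N on top of that is still safe, more than 45 N in all is not.
- clip_rear (a point): Centre of the rear clip on the clip axis (holder y = -45 mm, z = 55 mm), where the barrel axis comes to lie.
- clip_front (a point): Centre of the front clip on the clip axis (holder y = +45 mm, z = 55 mm). Each clip: two sprung jaws, mouth 18 mm wide at z 63 mm, lead-ins flaring to 32 mm at z 70. Pressing the barrel into both clips at once takes up to 12-18 N, most with its axis at z 64-68; below z 61 it is drawn down on to rigid seats. Sliding it along then takes 6-13 N.
- spigot_shoulder (a point): Centre of the cartridge's front cap face at the root of the spigot, 90 mm from mid-barrel along its +y: the face that meets the washer (mid-barrel then at holder y = 7 to 22 mm, depending on where the port block is clamped). The spigot is sure to clear the port while mid-barrel is at holder y below -8 mm, the front cap clears the front clip above -25 mm: press it in at about -14 mm.
- barrel_front (a point): Point on the barrel axis 45 mm from mid-barrel towards the spigot.
- barrel_rear (a point): Point on the barrel axis 45 mm from mid-barrel away from the spigot.
- bottle_small: Bystander: small white screw-cap bottle, 42 mm dia x 82 mm; origin at the centre of its underside.
- strip_box: Bystander: flat paper carton 90 x 56 x 18 mm; origin at the centre of its underside.
- screwdriver: Bystander: small screwdriver with a fluted grip, 164 mm long, 22 mm thick, lying along its own y; origin under its middle.
- timer_a: Bystander: digital bench timer 34 x 64 x 16 mm lying flat; origin at the centre of its underside.

How it is judged:
On the way, in this order (a step that is already met when the one before it is completed fails the run):
1. the barrel has snapped home in both clips (axis within 2 mm of the clip axis at both ends), the washer not yet touched (x of barrel_front in the frame of holder between -0.002 and 0.002 m and x of barrel_rear in the frame of holder between -0.002 and 0.002 m and z of barrel_front in the frame of holder between 0.053 and 0.057 m and z of barrel_rear in the frame of holder between 0.053 and 0.057 m and value of joint washer below 0.0001 m), for 0.2 s.
2. slid along the clips until the shoulder meets the washer on the port face and bedded there with more than 8 N (squeezed by more than 1 mm) (x of barrel_front in the frame of holder between -0.002 and 0.002 m and x of barrel_rear in the frame of holder between -0.002 and 0.002 m and z of barrel_front in the frame of holder between 0.053 and 0.057 m and z of barrel_rear in the frame of holder between 0.053 and 0.057 m and value of joint washer above 0.001 m), for 0.3 s.
At the end, for the whole second after the job is handed in: The cartridge lies at rest in both clips, its axis within 2 mm of the clip axis at both ends, its spigot in the port (shoulder beyond 95 mm along the holder) and the washer still squeezed by more than 0.2 mm (x of barrel_front in the frame of holder between -0.002 and 0.002 m and x of barrel_rear in the frame of holder between -0.002 and 0.002 m and z of barrel_front in the frame of holder between 0.053 and 0.057 m and z of barrel_rear in the frame of holder between 0.053 and 0.057 m and value of joint washer above 0.0002 m and y of spigot_shoulder in the frame of holder above 0.095 m and linear speed of cartridge below 0.01 m/s); the robot touches nothing.
It fails at once if the cartridge is pressed on the port's washer with more than 20 N (washer squeezed over 3 mm) (value of joint washer above 0.003 m).
It fails at once if the barrel is rammed on to the clip seats with more than 45 N (contact force between cartridge and seats above 45 N).
It fails at once if a bystander (bottle, carton, screwdriver, timer) is shifted by more than 20 mm (distance of any of bottle_small, strip_box, screwdriver, timer_a from where it was at the start of the episode above 0.02 m).
It also fails if it takes over 48 s, if anything falls off the work surface, if the arm or the gripper's body presses on something with over 40 N, if the wrist force passes 120 N, or if a joint passes its speed limit or range.

## Working session

There is one attempt and no reset: what is moved stays moved. The work goes in short steps, Python scripts to look and compute and a shell command to move; the robot and the scene stay as the last step left them, time stands still between calls to the robot, and variables do not carry over. Pictures are saved under pics/ and viewed, at most 10 in all, crops included, and the job is handed in when it is done.

```bash
mkdir -p pics
cat > h.py <<'E'
import numpy as np, cv2
from scipy.spatial.transform import Rotation as Ro
from bench import ctrl
def ray(name,px):
    c=ctrl.camera_info(name);K=np.array(c["intrinsics"],float);D=np.array(c["D"],float);R=np.array(c["R"]);t=np.array(c["t"]).ravel()
    p=cv2.undistortPoints(np.array(px,float).reshape(-1,1,2),K,D).reshape(-1,2)
    d=np.c_[p,np.ones(len(p))]
    return -R.T@t, d@R
def onplane(name,px,z):
    o,d=ray(name,px); return o+d*((z-o[2])/d[:,2])[:,None]
def deproj(name,px,dep):
    o,d=ray(name,px); return o+d*np.array(dep)[:,None]
def plan(target,rz=None):
    """world TCP target -> total shift in tool axes"""
    s=ctrl.get_state();R=Ro.from_rotvec(s["tool_rot"]).as_matrix()
    return R.T@(np.array(target)-s["position"])
E
python3 - <<'E'
from h import *
for n in("top","side"):
    p,d=ctrl.get_image(n);cv2.imwrite(f"pics/{n}0.png",p);np.save(f"{n}0.npy",d)
    c=ctrl.camera_info(n);R=np.array(c["R"]);print(n,-R.T@np.array(c["t"]).ravel(),R.round(2).tolist())
s=ctrl.get_state();print(s);print(Ro.from_rotvec(s["tool_rot"]).as_matrix().round(3))
E
```

```text
top [ 0.3091793  -0.0464805   1.30352483] [[0.01, -1.0, -0.01], [-0.98, -0.01, -0.18], [0.18, 0.01, -0.98]]
side [ 0.52197531 -1.28658951  0.94636275] [[1.0, -0.01, 0.01], [-0.0, -0.58, -0.82], [0.02, 0.82, -0.58]]
{'time': 0.1, 'joint_positions': array([-1.11393119,  0.32176027, -0.07008211,  1.45154071,  0.02264159,
        1.37076533, -0.05688134]), 'qd': array([ 0.00096772, -0.0025121 , -0.00080458, -0.00239164,  0.00206383,
        0.00160241,  0.00039579]), 'joint_torque': array([ 3.56425528e-05, -4.92574024e+01, -4.05510915e-01, -3.13396025e+01,
       -6.41970173e-02,  3.94981191e-02,  8.86466955e-05]), 'position': array([0.27833938, 0.58686199, 0.22156962]), 'tool_rot': array([-6.89693869e-01, -3.06470372e+00,  2.62309536e-03]), 'ft_force': array([ 0.59315954, -0.17680426,  0.1166571 ]), 'torque': array([0.05160748, 0.0490927 , 0.00956435]), 'grip_force': 0.0, 'grip_width': 0.997994962446296}
[[-0.904  0.428 -0.001]
 [ 0.428  0.904 -0.002]
 [-0.    -0.002 -1.   ]]
```

View pics/top0.png

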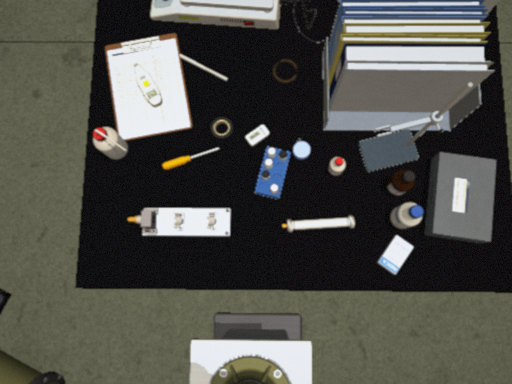

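View pics/side0.png

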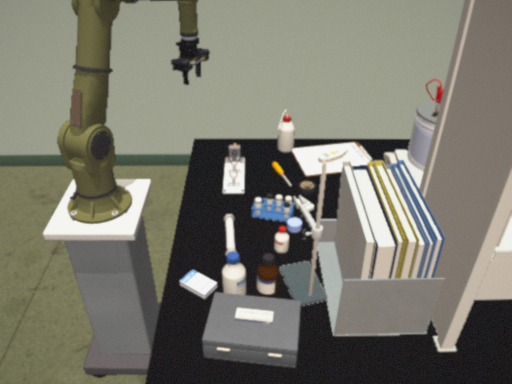

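Top view: the cartridge spans about (283–354, 223) with its brass spigot at the left (285,226). The holder spans (143–231, 222) with the grey port block at its left (150,221), so both have +y roughly towards world +y. Next I measure them by mask.

Run:
```python
from h import *
p=cv2.imread("pics/top0.png");d=np.load("top0.npy")
a=cv2.resize(p[195:250,120:240],None,fx=6,fy=6,interpolation=cv2.INTER_NEAREST)
b=cv2.resize(p[200:245,270:390],None,fx=6,fy=6,interpolation=cv2.INTER_NEAREST)
cv2.imwrite("pics/crop0.png",np.vstack([a,b]))
def pts(x0,x1,y0,y1):
    m=np.zeros(p.shape[:2],bool);m[y0:y1,x0:x1]=p[y0:y1,x0:x1].max(2)>60
    n,l,st,_=cv2.connectedComponentsWithStats(m.astype(np.uint8));k=1+st[1:,4].argmax();v,u=np.where(l==k)
    return np.c_[u,v],st[k]
for nm,box,z in(("cart",(275,365,205,245),.018),("holder",(135,240,200,245),.008)):
    q,st=pts(*box);print(nm,st,cv2.minAreaRect(q.astype(np.float32)))
    W=onplane("top",q,z);W3=deproj("top",q,d[q[:,1],q[:,0]])
    r=cv2.minAreaRect(W[:,:2].astype(np.float32));print(" rect",r, "z3 pct",np.percentile(W3[:,2],[5,25,50,75,95]).round(4))
    bx=cv2.boxPoints(r);print(bx.round(4).tolist())
    # centre line by slices along world y
    ys=np.linspace(W[:,1].min(),W[:,1].max(),14)
    for i in range(13):
        k=(W[:,1]>=ys[i])&(W[:,1]<ys[i+1])
        if k.any():print("  y%.4f x %.4f..%.4f mean %.4f zmax %.4f zmed %.4f"%(ys[i:i+2].mean(),W[k,0].min(),W[k,0].max(),W[k,0].mean(),W3[k,2].max(),np.median(W3[k,2])))
```

```text
cart [281 215  75  18 772] ((318.00830078125, 223.62852478027344), (13.230557441711426, 74.16838836669922), 86.3086166381836)
 rect ((0.4592300057411194, -0.1799076348543167), (0.03606130927801132, 0.2014176994562149), 4.171657085418701) z3 pct [-0.0015  0.0183  0.0237  0.0269  0.0315]
[[0.43389999866485596, -0.08079999685287476], [0.44859999418258667, -0.2816999852657318], [0.484499990940094, -0.27900001406669617], [0.4699000120162964, -0.07819999754428864]]
  y-0.2726 x 0.4480..0.4835 mean 0.4655 zmax 0.0359 zmed 0.0269
  y-0.2571 x 0.4533..0.4835 mean 0.4664 zmax 0.0296 zmed 0.0229
  y-0.2417 x 0.4505..0.4779 mean 0.4650 zmax 0.0313 zmed 0.0233
  y-0.2262 x 0.4503..0.4777 mean 0.4635 zmax 0.0296 zmed 0.0233
  y-0.2108 x 0.4502..0.4749 mean 0.4625 zmax 1.3035 zmed 0.0243
  y-0.1953 x 0.4473..0.4748 mean 0.4612 zmax 1.3035 zmed 0.0248
  y-0.1799 x 0.4472..0.4746 mean 0.4604 zmax 0.0315 zmed 0.0233
  y-0.1644 x 0.4471..0.4718 mean 0.4594 zmax 0.0322 zmed 0.0244
  y-0.1490 x 0.4442..0.4716 mean 0.4581 zmax 1.3035 zmed 0.0235
  y-0.1335 x 0.4441..0.4715 mean 0.4570 zmax 1.3035 zmed 0.0
[... 717 characters left out ...]
 0.0076
  y0.1089 x 0.4240..0.5042 mean 0.4650 zmax 0.0717 zmed 0.0119
  y0.1293 x 0.4238..0.5041 mean 0.4630 zmax 1.3035 zmed 0.0077
  y0.1497 x 0.4236..0.5039 mean 0.4636 zmax 0.0145 zmed 0.0076
  y0.1701 x 0.4235..0.5038 mean 0.4639 zmax 1.3035 zmed 0.0077
  y0.1905 x 0.4233..0.5036 mean 0.4627 zmax 0.0703 zmed 0.0097
  y0.2109 x 0.4231..0.5035 mean 0.4634 zmax 0.0730 zmed 0.0086
  y0.2313 x 0.4230..0.5033 mean 0.4628 zmax 1.3035 zmed 0.0074
  y0.2517 x 0.4228..0.5031 mean 0.4628 zmax 0.0143 zmed 0.0075
  y0.2721 x 0.4254..0.5030 mean 0.4635 zmax 1.3035 zmed 0.0157
  y0.2925 x 0.4252..0.5029 mean 0.4637 zmax 1.3035 zmed 0.0699
  y0.3129 x 0.4279..0.4971 mean 0.4699 zmax 0.0801 zmed 0.0633
```

View pics/crop0.png

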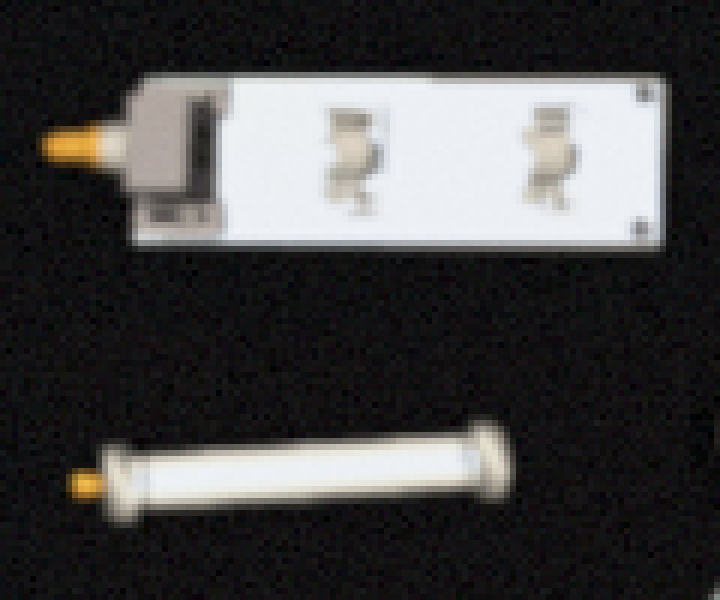

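Crop: the clips are at about (178.7,221) and (211.8,221) full-image, the port block is at the left, and the cartridge axis is yawed about 4.2°. The cartridge mid-barrel is near (0.461, −0.187). The sizes agree with those given. I'm moving now and will work the clips out of the stored image.

```bash
python3 -m handwheel '[[0.07,-0.052,-0.029,0,0,0,0],[0.07,-0.052,-0.029,0,0,0,0],[0.07,-0.052,-0.029,0,0,0,0],[0.07,-0.052,-0.029,0,0,0,0],[0.07,-0.052,-0.029,0,0,0,0],[0.07,-0.052,-0.029,0,0,0,0],[0.07,-0.052,-0.029,0,0,0,0]]' 40
python3 -m handwheel '[[0.07,-0.018,-0.058,0,0,0,0],[0.07,-0.018,-0.058,0,0,0,0],[0.07,-0.018,-0.058,0,0,0,0],[0.07,-0.018,-0.058,0,0,0,0],[0.07,-0.018,-0.058,0,0,0,0],[0.07,-0.018,-0.058,0,0,0,0],[0.07,-0.018,-0.058,0,0,0,0]]'
python3 -m handwheel '[[0.07,0,0,0,0,0,10.1],[0.07,0,0,0,0,0,10.1],[0.07,0,0,0,0,0,10.1],[0.07,0,0,0,0,0,10.1],[0.07,0,0,0,0,0,10],[0.07,0,0,0,0,0,10],[0.07,0,0,0,0,0,0],[0.07,0,0,0,0,0,0]]'
python3 - <<'E'
from h import *
s=ctrl.get_state();print(Ro.from_rotvec(s["tool_rot"]).as_matrix().round(3));print("shift to grasp",plan([.460,-.173,.004]).round(4))
d=np.load("top0.npy")
v,u=np.mgrid[205:240,130:235];q=np.c_[u.ravel(),v.ravel()];W=deproj("top",q,d[q[:,1],q[:,0]])
k=(W[:,2]>.035)&(W[:,2]<.09);W=W[k];q=q[k]
for n,lo,hi in(("front",.17,.24),("rear",.08,.15),("port",.26,.31)):
    w=(W[:,1]>lo)&(W[:,1]<hi);X=W[w];print(n,len(X),X.min(0).round(4),X.max(0).round(4),np.median(X,0).round(4),X.mean(0).round(4))
p=cv2.imread("pics/top0.png").astype(int)
for nm,c0,c1 in(("front",170,188),("rear",204,221)):
    g=p[207:236,c0:c1].max(2);m=g<205;vv,uu=np.where(m);q=np.c_[uu+c0,vv+207]
    print(nm,len(q),onplane("top",q,.06).mean(0).round(4),onplane("top",[[q[:,0].min()-.5,221],[q[:,0].max()+.5,221]],.06)[:,1].round(4))
E
```

```text
time: 0.98
position: [0.5211, 0.2462, 0.2223]
tool_rot: [-0.69, -3.065, 0.0]
ft_force: [0.5, 1.1, -1.1]
grip_width: 0.802
grip_force: 0.0
time: 1.85
position: [0.4596, -0.1746, 0.2224]
tool_rot: [0.689, 3.065, 0.001]
ft_force: [1.8, -0.5, 0.4]
grip_width: 0.805
grip_force: 0.0
time: 2.85
position: [0.4602, -0.1729, 0.2224]
tool_rot: [-2.134, -2.305, 0.0]
ft_force: [0.1, -0.3, 0.5]
grip_width: 0.803
grip_force: 0.0
[[-0.077  0.997 -0.   ]
 [ 0.997  0.077  0.   ]
 [ 0.    -0.    -1.   ]]
shift to grasp [-2.000e-04 -1.000e-04  2.184e-01]
front 79 [0.4488 0.1878 0.0364] [0.4816 0.2026 0.073 ] [0.4676 0.195  0.0516] [0.4663 0.1949 0.055 ]
rear 66 [0.4497 0.0984 0.0353] [0.4791 0.1118 0.0717] [0.4677 0.1052 0.0469] [0.4664 0.105  0.0528]
port 263 [0.4425 0.2603 0.0355] [0.4843 0.3096 0.0801] [0.4618 0.2759 0.071 ] [0.462  0.2777 0.0676]
front 123 [0.4589 0.1919 0.06  ] [0.2159 0.1683]
rear 127 [0.4641 0.1044 0.06  ] [0.126  0.0811]
```

```bash
python3 -m handwheel '[[0.07,0,0,0.06,0,0,0],[0.07,0,0,0.06,0,0,0],[0.07,0,0,0.05,0,0,0],[0.07,0,0,0.03,0,0,0],[0.07,0,0,0.013,0,0,0],[0.07,0,0,0.005,0,0,0],[0.07,0,0,0,0,0,0]]'
python3 - <<'E'
from h import *
p,_=ctrl.get_image("top");p2,_=ctrl.get_image("side")
cv2.imwrite("pics/g1.png",np.hstack([cv2.resize(p[190:260,260:370],None,fx=4,fy=4),cv2.resize(p2[200:270,190:270],None,fx=4,fy=4)]))
E
```

```text
time: 3.72
position: [0.4612, -0.1731, 0.0054]
tool_rot: [2.137, 2.301, 0.001]
ft_force: [0.5, -0.6, 0.5]
grip_width: 0.802
grip_force: 0.0
```

View pics/g1.png

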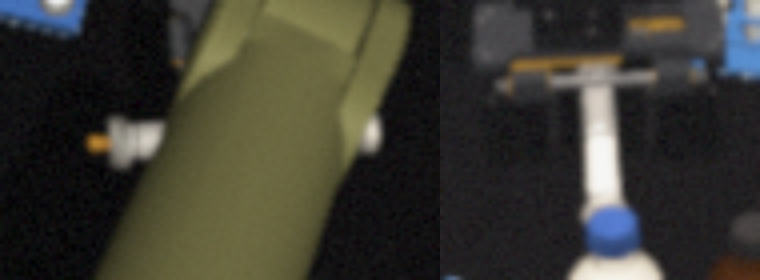

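The side crop shows the fingers straddling the barrel (around crop x 600, y 90). The top crop shows the arm over the barrel with both caps free. I'll close the fingers and lift.

```bash
python3 -m handwheel '[[0.02,0,0,0,0,0,0],[0.02,0,0,0,0,0,0],[0.02,0,0,0,0,0,0],[0.0,0,0,0,0,0,0],[0.0,0,0,0,0,0,0],[0.0,0,0,0,0,0,0]]' 55
python3 -m handwheel '[[0.0,0,0,-0.01,0,0,0],[0.0,0,0,-0.03,0,0,0],[0.0,0,0,-0.05,0,0,0],[0.0,0,0,-0.05,0,0,0],[0,0,0,0,0,0,0],[0,0,0,0,0,0,0]]'
```

```text
time: 4.58
position: [0.4603, -0.1729, 0.0045]
tool_rot: [-2.138, -2.302, 0.0]
ft_force: [-0.3, -0.4, 0.6]
grip_width: 0.262
grip_force: 55.0
time: 5.32
position: [0.4599, -0.1727, 0.1443]
tool_rot: [-2.138, -2.302, -0.0]
ft_force: [0.7, 1.2, -1.7]
grip_width: 0.259
grip_force: 55.0
```

```bash
python3 -m handwheel '[[0,0,0,0,0,0,4],[0,0.05,0.001,0,0,0,0],[0,0.055,0.001,0,0,0,0],[0,0.055,0.001,0,0,0,0],[0,0.055,0.001,0,0,0,0],[0,0.055,0.001,0,0,0,0],[0,0.053,0.002,0,0,0,0],[0,0,0,0,0,0,0],[0,0,0,0,0,0,0],[0,0,0,0,0,0,0]]'
python3 - <<'E'
from h import *
p,d=ctrl.get_image("top");p2,d2=ctrl.get_image("side")
cv2.imwrite("pics/top2.png",p);cv2.imwrite("pics/side2.png",p2);np.save("top2.npy",d);np.save("side2.npy",d2)
cv2.imwrite("pics/g2.png",np.hstack([cv2.resize(p[180:260,120:250],None,fx=3,fy=3),cv2.resize(p2[120:200,200:280],None,fx=4,fy=3)]))
s=ctrl.get_state();print(s["position"],Ro.from_rotvec(s["tool_rot"]).as_matrix().round(4),s["ft_force"])
E
```

```text
time: 6.58
position: [0.4658, 0.1484, 0.1438]
tool_rot: [-2.22, -2.223, 0.003]
ft_force: [-0.1, 0.1, -2.2]
grip_width: 0.261
grip_force: 55.0
[0.46603825 0.14872639 0.14425734] [[-1.6e-03  1.0e+00 -5.0e-04]
 [ 1.0e+00  1.6e-03 -3.0e-04]
 [-3.0e-04 -5.0e-04 -1.0e+00]] [-0.09893537 -0.26868277 -0.59638204]
```

View pics/g2.png

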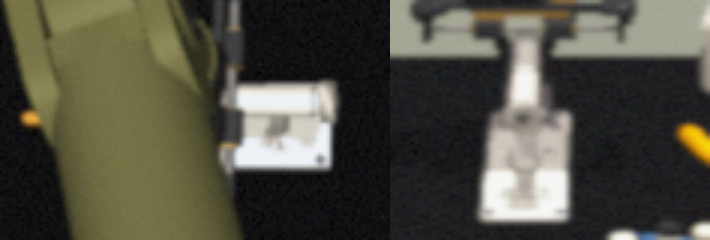

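The crops show the cartridge held level above the holder, with its rear half and cap visible at top crop (240–335, 100). I'll check its axis and rear end against the clips.

Run:
```python
from h import *
p=cv2.imread("pics/top2.png");d=np.load("top2.npy")
v,u=np.mgrid[195:240,195:240];q=np.c_[u.ravel(),v.ravel()];W=deproj("top",q,d[q[:,1],q[:,0]])
g=p[q[:,1],q[:,0]].max(1)
k=(W[:,2]>.125)&(W[:,2]<.185)&(g>110);W=W[k];q=q[k];P=onplane("top",q,.155)
print(len(W),"y range",W[:,1].min().round(4),P[:,1].min().round(4),P[:,1].max().round(4))
for lo in np.arange(.04,.125,.01):
    w=(P[:,1]>=lo)&(P[:,1]<lo+.01)
    if w.sum()>5: print("%.3f n%d x %.4f..%.4f mean %.4f zmed %.4f zmax %.4f"%(lo+.005,w.sum(),P[w,0].min(),P[w,0].max(),P[w,0].mean(),np.median(W[w,2]),np.percentile(W[w,2],90)))
p=cv2.imread("pics/side2.png");d=np.load("side2.npy")
v,u=np.mgrid[115:175,225:265];q=np.c_[u.ravel(),v.ravel()];W=deproj("side",q,d[q[:,1],q[:,0]])
k=(W[:,2]>.13)&(W[:,2]<.185)&(W[:,1]<.13)&(W[:,1]>.03)&(abs(W[:,0]-.465)<.022);W=W[k]
for lo in np.arange(.03,.13,.01):
    w=(W[:,1]>=lo)&(W[:,1]<lo+.01)
    if w.sum()>3: print("side %.3f n%d x %.4f..%.4f mean %.4f z90 %.4f"%(lo+.005,w.sum(),W[w,0].min(),W[w,0].max(),W[w,0].mean(),np.percentile(W[w,2],90)))
```

```text
339 y range 0.0449 0.0459 0.1345
0.045 n23 x 0.4504..0.4799 mean 0.4646 zmed 0.1663 zmax 0.1701
0.055 n49 x 0.4503..0.4823 mean 0.4664 zmed 0.1663 zmax 0.1709
0.065 n40 x 0.4551..0.4773 mean 0.4662 zmed 0.1635 zmax 0.1671
0.075 n40 x 0.4550..0.4773 mean 0.4661 zmed 0.1636 zmax 0.1669
0.085 n42 x 0.4549..0.4772 mean 0.4656 zmed 0.1643 zmax 0.1677
0.095 n44 x 0.4549..0.4771 mean 0.4657 zmed 0.1636 zmax 0.1677
0.105 n42 x 0.4548..0.4770 mean 0.4661 zmed 0.1638 zmax 0.1680
0.115 n40 x 0.4547..0.4770 mean 0.4668 zmed 0.1645 zmax 0.1668
0.125 n14 x 0.4620..0.4769 mean 0.4694 zmed 0.1657 zmax 0.1686
side 0.035 n5 x 0.4554..0.4718 mean 0.4652 z90 0.1636
side 0.045 n53 x 0.4514..0.4818 mean 0.4677 z90 0.1673
side 0.055 n17 x 0.4512..0.4849 mean 0.4709 z90 0.1672
side 0.075 n12 x 0.4574..0.4778 mean 0.4687 z90 0.1644
side 0.085 n10 x 0.4571..0.4775 mean 0.4694 z90 0.1657
side 0.095 n10 x 0.4565..0.4774 mean 0.4660 z90 0.1657
side 0.105 n10 x 0.4597..0.4771 mean 0.4686 z90 0.1669
side 0.115 n9 x 0.4596..0.4770 mean 0.4692 z90 0.1662
side 0.125 n5 x 0.4591..0.4733 mean 0.4642 z90 0.1655
```

```bash
python3 -m handwheel '[[0,0.001,-0.001,0.04,0,0,0],[0,0,0,0.03,0,0,0],[0,0,0,0.01,0,0,0],[0,0,0,0,0,0,0],[0,0,0,0,0,0,0]]' 60
python3 -m handwheel '[[0,0,0,0.0015,0,0,0],[0,0,0,0.0015,0,0,0],[0,0,0,0,0,0,0],[0,0,0,0,0,0,0]]'
```

```text
time: 7.3
position: [0.4662, 0.1514, 0.0659]
tool_rot: [2.217, 2.225, 0.004]
ft_force: [0.0, -0.3, -1.8]
grip_width: 0.261
grip_force: 60.0
time: 7.8
position: [0.4649, 0.1516, 0.0626]
tool_rot: [-2.216, -2.226, -0.001]
ft_force: [-4.3, -0.3, 4.7]
grip_width: 0.259
grip_force: 60.0
```

```bash
python3 -m handwheel '[[0,0,-0.001,0,0,0,0],[0,0,-0.0005,0,0,0,0],[0,0,0,0,0,0,0],[0,0,0,0,0,0,0]]'
python3 -m handwheel '[[0,0,0,0.001,0,0,0],[0,0,0,0,0,0,0],[0,0,0,0,0,0,0]]'
```

```text
time: 8.3
position: [0.4635, 0.1511, 0.0614]
tool_rot: [-2.217, -2.226, 0.0]
ft_force: [-0.6, 0.4, -1.0]
grip_width: 0.265
grip_force: 60.0
time: 8.68
position: [0.4635, 0.1511, 0.061]
tool_rot: [-2.217, -2.226, -0.0]
ft_force: [-2.8, -0.2, 5.8]
grip_width: 0.262
grip_force: 60.0
```

```bash
python3 -m handwheel '[[0,0,-0.001,0,0,0,0],[0,0,0,0,0,0,0],[0,0,0,0,0,0,0]]'
python3 -m handwheel '[[0,0,0,0.001,0,0,0],[0,0,0,0.001,0,0,0],[0,0,0,0,0,0,0],[0,0,0,0,0,0,0]]'
python3 -m handwheel '[[0,0,0,0.001,0,0,0],[0,0,0,0,0,0,0],[0,0,0,0,0,0,0]]'
```

```text
time: 9.05
position: [0.4634, 0.1511, 0.061]
tool_rot: [2.216, 2.225, 0.002]
ft_force: [0.8, -1.6, 4.0]
grip_width: 0.262
grip_force: 60.0
time: 9.55
position: [0.4638, 0.1514, 0.0601]
tool_rot: [2.217, 2.225, 0.004]
ft_force: [-1.9, -1.9, 11.6]
grip_width: 0.262
grip_force: 60.0
time: 9.93
position: [0.4638, 0.1516, 0.0593]
tool_rot: [2.217, 2.225, 0.004]
ft_force: [-1.7, -1.3, 13.1]
grip_width: 0.256
grip_force: 60.0
```

```bash
python3 -m handwheel '[[0,0,0,0.001,0,0,0],[0,0,0,0,0,0,0],[0,0,0,0,0,0,0]]'
python3 -m handwheel '[[0,0,0,0.001,0,0,0],[0,0,0,0,0,0,0],[0,0,0,0,0,0,0]]'
python3 -c "
from h import *
s=ctrl.get_state();print(s['torque'],s['ft_force'])"
```

```text
time: 10.3
position: [0.4639, 0.1518, 0.0585]
tool_rot: [2.217, 2.225, 0.005]
ft_force: [-2.8, -1.1, 13.6]
grip_width: 0.259
grip_force: 60.0
time: 10.68
position: [0.4639, 0.1519, 0.0576]
tool_rot: [2.217, 2.225, 0.005]
ft_force: [-2.5, -1.3, 15.3]
grip_width: 0.264
grip_force: 60.0
[-0.32433743  0.5195956  -0.01034531] [-2.48155428 -1.27963906 15.31599654]
```

```bash
python3 -m handwheel '[[0,0,0,0.001,0,0,0],[0,0,0,0,0,0,0],[0,0,0,0,0,0,0]]'
python3 -m handwheel '[[0,0,0,0.001,0,0,0],[0,0,0,0,0,0,0],[0,0,0,0,0,0,0]]'
python3 -m handwheel '[[0,0,0,0.001,0,0,0],[0,0,0,0,0,0,0],[0,0,0,0,0,0,0]]'
python3 -c "
from h import *
s=ctrl.get_state();print(s['torque'],s['ft_force'])"
```

```text
time: 11.05
position: [0.464, 0.152, 0.0566]
tool_rot: [2.217, 2.225, 0.005]
ft_force: [-1.5, -0.3, 14.1]
grip_width: 0.259
grip_force: 60.0
time: 11.42
position: [0.4639, 0.1521, 0.0555]
tool_rot: [2.217, 2.226, 0.005]
ft_force: [-1.2, -0.9, 13.3]
grip_width: 0.26
grip_force: 60.0
time: 11.8
position: [0.4638, 0.1521, 0.0543]
tool_rot: [2.217, 2.226, 0.005]
ft_force: [-1.9, 0.3, 12.6]
grip_width: 0.259
grip_force: 60.0
[-0.09509724  0.48180907  0.05227401] [-1.88956468  0.31448984 12.60063441]
```

Past the peak. I'll keep going in small steps.

```bash
python3 -m handwheel '[[0,0,0,0.001,0,0,0],[0,0,0,0.001,0,0,0],[0,0,0,0,0,0,0],[0,0,0,0,0,0,0]]'
python3 -m handwheel '[[0,0,0,0.001,0,0,0],[0,0,0,0.001,0,0,0],[0,0,0,0,0,0,0],[0,0,0,0,0,0,0]]'
python3 -m handwheel '[[0,0,0,0.001,0,0,0],[0,0,0,0.001,0,0,0],[0,0,0,0,0,0,0],[0,0,0,0,0,0,0]]'
python3 -c "
from h import *
s=ctrl.get_state();print(s['torque'],s['ft_force'])"
```

```text
time: 12.3
position: [0.4635, 0.1522, 0.0516]
tool_rot: [2.217, 2.226, 0.004]
ft_force: [-0.5, 1.1, 7.8]
grip_width: 0.263
grip_force: 60.0
time: 12.8
position: [0.4631, 0.1519, 0.0485]
tool_rot: [2.216, 2.226, 0.003]
ft_force: [4.0, 3.0, 0.2]
grip_width: 0.262
grip_force: 60.0
time: 13.3
position: [0.4628, 0.1509, 0.0459]
tool_rot: [2.217, 2.225, 0.0]
ft_force: [5.3, 2.2, -5.7]
grip_width: 0.256
grip_force: 60.0
[ 0.51487853 -1.09521237 -0.03298543] [ 5.34679062  2.15633932 -5.74297336]
```

```bash
python3 -m handwheel '[[0,0,0.001,0.001,0,0,0],[0,0,0,0.0005,0,0,0],[0,0,0,0,0,0,0],[0,0,0,0,0,0,0]]'
python3 -m handwheel '[[0,0,0,0.001,0,0,0],[0,0,0,0,0,0,0],[0,0,0,0,0,0,0]]'
python3 -c "
from h import *
s=ctrl.get_state();print(s['torque'],s['ft_force'])"
```

```text
time: 13.8
position: [0.4631, 0.1504, 0.0445]
tool_rot: [2.217, 2.226, -0.002]
ft_force: [2.7, 0.0, -7.4]
grip_width: 0.259
grip_force: 60.0
time: 14.18
position: [0.4633, 0.1505, 0.0444]
tool_rot: [-2.217, -2.225, 0.002]
ft_force: [-0.6, -2.7, 4.4]
grip_width: 0.261
grip_force: 60.0
[-0.86733228  0.21854532  0.02585857] [-0.59912161 -2.71168751  4.38530909]
```

```bash
python3 -m handwheel '[[0,0,0,0.0008,0,0,0],[0,0,0,0,0,0,0],[0,0,0,0,0,0,0]]'
python3 - <<'E'
from h import *
s=ctrl.get_state();print(s['torque'],s['ft_force'])
p,d=ctrl.get_image("top");p2,d2=ctrl.get_image("side")
cv2.imwrite("pics/top3.png",p);np.save("top3.npy",d)
v,u=np.mgrid[200:240,130:240];q=np.c_[u.ravel(),v.ravel()];W=deproj("top",q,d[q[:,1],q[:,0]])
k=(W[:,2]>.03)&(W[:,2]<.085)&(p[q[:,1],q[:,0]].max(1)>110);W=W[k]
for lo in np.arange(.03,.30,.01):
    w=(W[:,1]>=lo)&(W[:,1]<lo+.01)
    if w.sum()>5: print("%.3f n%d x %.4f..%.4f mean %.4f z90 %.4f"%(lo+.005,w.sum(),W[w,0].min(),W[w,0].max(),W[w,0].mean(),np.percentile(W[w,2],85)))
cv2.imwrite("pics/g3.png",np.hstack([cv2.resize(p[190:250,125:245],None,fx=3,fy=4),cv2.resize(p2[130:200,205:265],None,fx=4,fy=240/70)]))
E
```

```text
time: 14.55
position: [0.4634, 0.1505, 0.0443]
tool_rot: [-2.217, -2.225, 0.002]
ft_force: [-3.2, -4.4, 10.6]
grip_width: 0.259
grip_force: 60.0
[-1.09312629  0.73379664  0.02855712] [-3.15290987 -4.39904192 10.62621038]
0.045 n14 x 0.4491..0.4712 mean 0.4600 z90 0.0717
0.055 n44 x 0.4485..0.4810 mean 0.4628 z90 0.0712
0.065 n37 x 0.4518..0.4753 mean 0.4637 z90 0.0682
0.075 n35 x 0.4538..0.4752 mean 0.4637 z90 0.0684
0.085 n31 x 0.4535..0.4753 mean 0.4643 z90 0.0672
0.095 n39 x 0.4477..0.4810 mean 0.4635 z90 0.0674
0.105 n52 x 0.4470..0.4821 mean 0.4649 z90 0.0698
0.115 n40 x 0.4502..0.4814 mean 0.4644 z90 0.0690
0.125 n14 x 0.4581..0.4755 mean 0.4664 z90 0.0669
0.285 n23 x 0.4425..0.4638 mean 0.4519 z90 0.0744
0.295 n26 x 0.4548..0.4739 mean 0.4637 z90 0.0672
```

View pics/g3.png

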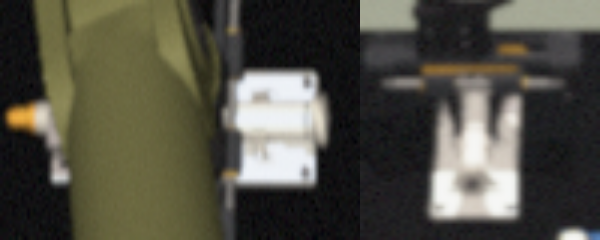

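Rear crop: the barrel sits in the clip between the plate and jaws, with its top at about 68 mm, so the axis is near 56 mm. The pull-down followed by a rigid stop at TCP z 0.0444 agrees with both ends seated. Now I regrip further back so the fingers have room for the slide.

```bash
python3 -m handwheel '[[0,0,0,-0.001,0,0,0],[0.05,0,0,0,0,0,0],[0.05,0,0,0,0,0,0],[0.05,0,0,0,0,0,0],[0.05,-0.012,0.0005,0,0,0,0],[0.05,-0.01,0,0,0,0,0],[0.05,0,0,0,0,0,0]]'
python3 -m handwheel '[[0.05,0,0,0,0,0,0],[0,0,0,0,0,0,0],[0,0,0,0,0,0,0],[0,0,0,0,0,0,0],[0,0,0,0,0,0,0]]'
```

```text
time: 15.52
position: [0.4642, 0.1277, 0.0442]
tool_rot: [2.22, 2.223, -0.0]
ft_force: [1.0, 0.5, 0.3]
grip_width: 0.575
grip_force: 0.0
time: 16.15
position: [0.4635, 0.1292, 0.0442]
tool_rot: [-2.216, -2.225, 0.001]
ft_force: [-1.3, 0.9, 1.8]
grip_width: 0.259
grip_force: 60.0
```

```bash
python3 -m handwheel '[[0,0.002,0,0,0,0,0],[0,0.002,0,0,0,0,0],[0,0.002,0,0,0,0,0],[0,0.002,0,0,0,0,0]]'
python3 -m handwheel '[[0,0.002,0,0,0,0,0],[0,0.002,0,0,0,0,0],[0,0.002,0,0,0,0,0],[0,0.002,0,0,0,0,0]]'
```

```text
time: 16.65
position: [0.4635, 0.1325, 0.0442]
tool_rot: [2.218, 2.222, -0.009]
ft_force: [-2.9, -10.6, 6.3]
grip_width: 0.26
grip_force: 60.0
time: 17.15
position: [0.4635, 0.1404, 0.0442]
tool_rot: [2.218, 2.222, -0.01]
ft_force: [-2.5, -12.0, 6.9]
grip_width: 0.262
grip_force: 60.0
```

```bash
python3 -m handwheel '[[0,0.002,0,-0.0004,0,0,0],[0,0.002,0,0,0,0,0],[0,0.002,0,0,0,0,0]]'
python3 -m handwheel '[[0,0.001,0,0,0,0,0],[0,0.001,0,0,0,0,0],[0,0.001,0,0,0,0,0]]'
python3 -m handwheel '[[0,0.001,0,0,0,0,0],[0,0.001,0,0,0,0,0]]'
python3 -m handwheel '[[0,0.001,0,0,0,0,0],[0,0.001,0,0,0,0,0]]'
```

```text
time: 17.52
position: [0.4635, 0.1468, 0.0442]
tool_rot: [2.218, 2.222, -0.009]
ft_force: [-2.6, -9.4, 4.7]
grip_width: 0.257
grip_force: 60.0
time: 17.9
position: [0.4634, 0.1497, 0.0442]
tool_rot: [2.218, 2.222, -0.009]
ft_force: [-1.7, -9.9, 5.0]
grip_width: 0.26
grip_force: 60.0
time: 18.15
position: [0.4635, 0.1517, 0.0442]
tool_rot: [2.218, 2.222, -0.009]
ft_force: [-2.5, -8.9, 4.6]
grip_width: 0.261
grip_force: 60.0
time: 18.4
position: [0.4634, 0.1537, 0.0442]
tool_rot: [2.218, 2.222, -0.009]
ft_force: [-1.8, -9.5, 3.9]
grip_width: 0.261
grip_force: 60.0
```

```bash
python3 -m handwheel '[[0,0.001,0,0,0,0,0],[0,0.001,0,0,0,0,0]]'
python3 -m handwheel '[[0,0.001,0,0,0,0,0],[0,0.0005,0,0,0,0,0]]'
python3 -m handwheel '[[0,0.001,0,0,0,0,0],[0,0.0005,0,0,0,0,0]]'
```

```text
time: 18.65
position: [0.4635, 0.1556, 0.0442]
tool_rot: [2.218, 2.222, -0.009]
ft_force: [-1.1, -9.9, 4.2]
grip_width: 0.265
grip_force: 60.0
time: 18.9
position: [0.4634, 0.1572, 0.0442]
tool_rot: [2.218, 2.222, -0.009]
ft_force: [-2.6, -9.9, 4.7]
grip_width: 0.26
grip_force: 60.0
time: 19.15
position: [0.4634, 0.1587, 0.0442]
tool_rot: [2.218, 2.222, -0.009]
ft_force: [-2.6, -10.4, 4.3]
grip_width: 0.259
grip_force: 60.0
```

```bash
python3 -m handwheel '[[0,0.001,0,0,0,0,0],[0,0.0005,0,0,0,0,0]]'
python3 -m handwheel '[[0,0.001,0,0,0,0,0],[0,0.0005,0,0,0,0,0]]'
python3 -m handwheel '[[0,0.001,0,0,0,0,0],[0,0.0005,0,0,0,0,0]]'
```

```text
time: 19.4
position: [0.4634, 0.1602, 0.0442]
tool_rot: [2.218, 2.222, -0.009]
ft_force: [-2.4, -9.0, 4.4]
grip_width: 0.256
grip_force: 60.0
time: 19.65
position: [0.4634, 0.1609, 0.0442]
tool_rot: [2.217, 2.221, -0.011]
ft_force: [-2.1, -12.6, 4.9]
grip_width: 0.258
grip_force: 60.0
time: 19.9
position: [0.4634, 0.1612, 0.0442]
tool_rot: [2.217, 2.22, -0.013]
ft_force: [-3.2, -14.9, 7.7]
grip_width: 0.258
grip_force: 60.0
```

```bash
python3 -m handwheel '[[0,0.001,0,0,0,0,0],[0,0.0005,0,0,0,0,0],[0,0,0,0,0,0,0]]'
python3 -m handwheel '[[0,0.001,0,0,0,0,0],[0,0,0,0,0,0,0]]'
```

```text
time: 20.27
position: [0.4634, 0.1615, 0.0442]
tool_rot: [2.218, 2.219, -0.015]
ft_force: [-3.2, -16.2, 8.7]
grip_width: 0.256
grip_force: 60.0
time: 20.52
position: [0.4634, 0.1619, 0.0442]
tool_rot: [2.218, 2.218, -0.016]
ft_force: [-3.7, -16.2, 8.5]
grip_width: 0.261
grip_force: 60.0
```

```bash
python3 -m handwheel '[[0,0.001,0,-0.0003,0,0,0],[0,0,0,0,0,0,0]]'
python3 -m handwheel '[[0,0.001,0,0,0,0,0],[0,0,0,0,0,0,0]]'
python3 -m handwheel '[[0,0.001,0,0,0,0,0],[0,0,0,0,0,0,0]]'
python3 -c "
from h import *
s=ctrl.get_state();print(s['torque'],s['ft_force'],s['position'])"
```

```text
time: 20.78
position: [0.4634, 0.1621, 0.0442]
tool_rot: [2.218, 2.218, -0.017]
ft_force: [-2.4, -18.8, 7.2]
grip_width: 0.259
grip_force: 60.0
time: 21.02
position: [0.4634, 0.1624, 0.0442]
tool_rot: [2.218, 2.217, -0.019]
ft_force: [-3.0, -20.5, 7.8]
grip_width: 0.259
grip_force: 60.0
time: 21.28
position: [0.4634, 0.1626, 0.0442]
tool_rot: [2.218, 2.216, -0.02]
ft_force: [-3.2, -21.5, 8.5]
grip_width: 0.259
grip_force: 60.0
[-4.78335592  0.71979829  0.19472991] [ -3.15576113 -21.52309466   8.49216149] [0.46340939 0.16260077 0.04417189]
```

```bash
python3 -m handwheel '[[0,0,0,0,0,0,0],[0,0,0,0,0,0,0],[0,0,0,0,0,0,0],[0,0,0,0,0,0,0]]'
python3 -m handwheel '[[0,-0.001,0,-0.0005,0,0,0],[0,-0.001,0,0,0,0,0],[0,0,0,0,0,0,0]]'
python3 -m handwheel '[[0,-0.001,0,0,0,0,0],[0,-0.001,0,0,0,0,0],[0,0,0,0,0,0,0]]'
```

```text
time: 21.78
position: [0.4634, 0.1626, 0.0442]
tool_rot: [2.218, 2.216, -0.02]
ft_force: [-2.9, -22.9, 9.0]
grip_width: 0.262
grip_force: 60.0
time: 22.15
position: [0.4634, 0.1626, 0.0442]
tool_rot: [2.218, 2.218, -0.016]
ft_force: [-0.7, -17.3, 3.3]
grip_width: 0.262
grip_force: 60.0
time: 22.52
position: [0.4634, 0.1626, 0.0442]
tool_rot: [2.218, 2.22, -0.013]
ft_force: [0.2, -13.2, 0.4]
grip_width: 0.261
grip_force: 60.0
```

```bash
python3 -m handwheel '[[0,-0.001,0,0,0,0,0],[0,-0.001,0,0,0,0,0],[0,-0.001,0,0,0,0,0],[0,-0.001,0,0,0,0,0],[0,0,0,0,0,0,0]]'
python3 -m handwheel '[[0.04,0,0,0,0,0,0],[0.06,0,0,0,0,0,0],[0.06,0,0,0,0,0,0],[0.06,0,0,0,0,0,0]]'
python3 -m handwheel '[[0.06,0,0,-0.02,0,0,0],[0.06,0,0,-0.05,0,0,0],[0.06,0,0,-0.06,0,0,0],[0.06,0,0,-0.06,0,0,0],[0.06,-0.06,0,0,0,0,0],[0.06,-0.06,0,0,0,0,0],[0.06,-0.06,0,0,0,0,0],[0.06,-0.06,0,0,0,0,0],[0.06,-0.06,0,0,0,0,0],[0.06,0,0,0,0,0,0],[0.06,0,0,0,0,0,0]]'
python3 - <<'E'
from h import *
p,d=ctrl.get_image("top");p2,_=ctrl.get_image("side")
v,u=np.mgrid[200:240,130:240];q=np.c_[u.ravel(),v.ravel()];W=deproj("top",q,d[q[:,1],q[:,0]])
k=(W[:,2]>.03)&(W[:,2]<.085)&(p[q[:,1],q[:,0]].max(1)>110);W=W[k]
for lo in np.arange(.05,.30,.01):
    w=(W[:,1]>=lo)&(W[:,1]<lo+.01)
    if w.sum()>5: print("%.3f n%d x %.4f..%.4f mean %.4f z85 %.4f"%(lo+.005,w.sum(),W[w,0].min(),W[w,0].max(),W[w,0].mean(),np.percentile(W[w,2],85)))
cv2.imwrite("pics/g4.png",np.hstack([cv2.resize(p[190:250,125:245],None,fx=4,fy=4),cv2.resize(p2[130:200,205:265],None,fx=4,fy=240/70)]))
E
```

```text
time: 23.15
position: [0.4634, 0.1625, 0.0443]
tool_rot: [2.218, 2.223, -0.006]
ft_force: [0.7, -5.8, -5.1]
grip_width: 0.257
grip_force: 60.0
time: 23.65
position: [0.4642, 0.1657, 0.0458]
tool_rot: [2.216, 2.227, 0.002]
ft_force: [-0.4, 0.2, -0.4]
grip_width: 0.624
grip_force: 0.0
time: 25.02
position: [0.4653, -0.1341, 0.2355]
tool_rot: [-2.217, -2.226, -0.001]
ft_force: [0.1, 0.5, -0.3]
grip_width: 0.691
grip_force: 0.0
0.075 n9 x 0.4513..0.4747 mean 0.4638 z85 0.0643
0.085 n57 x 0.4479..0.4813 mean 0.4636 z85 0.0712
0.095 n38 x 0.4472..0.4811 mean 0.4631 z85 0.0691
0.105 n51 x 0.4472..0.4816 mean 0.4659 z85 0.0692
0.115 n41 x 0.4476..0.4817 mean 0.4640 z85 0.0682
0.125 n35 x 0.4534..0.4747 mean 0.4633 z85 0.0676
0.135 n34 x 0.4534..0.4748 mean 0.4635 z85 0.0683
0.145 n32 x 0.4531..0.4748 mean 0.4640 z85 0.0672
0.155 n35 x 0.4531..0.4747 mean 0.4631 z85 0.0683
0.165 n34 x 0.4529..0.4748 mean 0.4630 z85 0.0669
0.175 n32 x 0.4530..0.4744 mean 0.4632 z85 0.0684
0.185 n41 x 0.4492..0.4809 mean 0.4633 z85 0.0683
0.195 n48 x 0.4492..0.4814 mean 0.4653 z85 0.0691
0.205 n37 x 0.4491..0.4786 mean 0.4639 z85 0.0670
0.215 n34 x 0.4527..0.4744 mean 0.4629 z85 0.0676
0.225 n35 x 0.4528..0.4740 mean 0.4626 z85 0.0687
0.235 n33 x 0.4525..0.4737 mean 0.4627 z85 0.0674
0.245 n42 x 0.4473..0.4791 mean 0.4628 z85 0.0677
0.255 n45 x 0.4476..0.4795 mean 0.4632 z85 0.0700
0.265 n63 x 0.4426..0.4836 mean 0.4634 z85 0.0753
0.275 n59 x 0.4428..0.4833 mean 0.4630 z85 0.0751
0.285 n53 x 0.4425..0.4829 mean 0.4621 z85 0.0750
0.295 n29 x 0.4545..0.4736 mean 0.4638 z85 0.0694
```

View pics/g4.png

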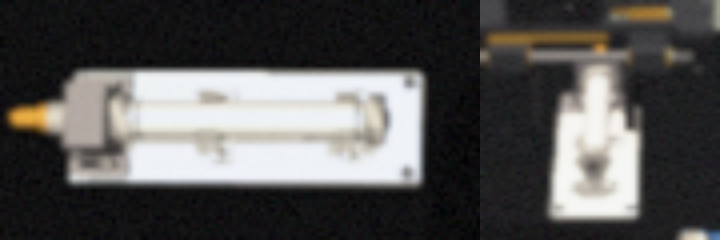

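The cartridge lies level in both clips with its front cap against the port block at crop (115,115), and the gripper is clear. I'm handing in.

```bash
python3 -c "
from bench import ctrl
print(ctrl.close_job())"
```

```text
the job is handed in; nothing more can be done
None
```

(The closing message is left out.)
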